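# Touch off a cast foot at three pads and mark the upright's spot

## Task

Take the orange touch probe from its fork stand and, with its red ball, gently touch the three bright pads of the dark cast foot on the steel plate, in this order: front right, front left, left end (as seen from the robot). From those touches work out where the foot really lies, then press the ball gently onto its top at the spot for the upright and nowhere else on top: 40 mm in from the faces of the two front pads and 55 mm in from the face of the left end pad, measured square to the foot. Hang the probe back in its stand; do not shift the foot or disturb anything else.

Things in the scene. Friction and masses are not known exactly. Their poses are not given: they have to be found in the camera images.
- fixture: flat steel plate with rows of dark holes, 230 x 300 mm (its x, y) and 20 mm thick, fixed to the bench; origin at the centre of its underside, x away from the robot and y to the robot's left when not turned (it is turned up to 0.3 rad). A low rail (16 mm wide, 16 mm high, 200 mm long) runs along its far (+x) edge.
- foot_nominal (a point): centre of the plate's top (20 mm up). Round it lies the dark cast-iron foot, itself not tracked: a block 100 x 160 x 50 mm (x, y, z), top 70 mm above the bench, 5.4 to 7.2 kg, loose (slid by 25 to 50 N). Its centre is up to 12 mm off this point in plate x and in y, and it is turned up to 0.06 rad against the plate, anew each time: find it by touch.
- pad_right_nominal (a point): where the face of the foot's front right pad would be if the foot lay exactly on foot_nominal: x -56, y -52 mm in the foot's frame, 42 mm above the bench (mid-height). The three pads are bright machined bosses 44 mm wide, 28 mm high, 6 mm proud of the foot. A touch counts when the ball bears on the side of the pad with 1 N or more for 0.1 s; 25 N is too much.
- pad_left_nominal (a point): the same for the front left pad: x -56, y +52 mm in the foot's frame (face looks to -x). The rules call the pads foot_c2 (front right), foot_c1 (front left), foot_c3 (left end)
- pad_end_nominal (a point): the same for the left end pad: x 0, y +86 mm in the foot's frame (face looks to +y)
- spot_nominal (a point): the spot to mark, likewise only if the foot lay exactly on foot_nominal: x -16, y +31 mm in the foot's frame, on its top, 70 mm above the bench. Nothing shows it; the true spot moves with the foot (rules: foot_c4; the block is foot_c0). A press counts at 2 N or more for 0.25 s. A round boss 44 mm across and 22 mm high stands on the foot's top at x +12, y -44 mm.
- probe: touch probe, 0.2 to 0.33 kg, hanging upright: an orange square handle 24 x 24 mm and 55 mm high, from 8 to 63 mm above the origin; below it a black collar 40 x 44 x 8 mm (x, y, z); origin at the centre of the collar's underside, z up along the handle, x and y square to the handle's sides. Below the origin a steel shaft 14 mm across, then 8 mm across, runs 54 mm down to the ball. All rigid, but sideways forces can twist it in a weak grip (the rules call the ball probe_c4).
- probe_tip (a point): centre of the probe's red ball, 12 mm in diameter, 60 mm below the probe's origin on its axis
- stand: blue fork stand fixed to the bench, on the left or the right of the plate; base 100 x 100 x 12 mm, origin at the centre of its underside; a post on its +x side (x 35 to 49 mm) carries two level prongs along x (from x -32 to +49 mm), 13 mm wide with a gap of 24 mm between them (y -12 to +12 mm), tops 95 mm above the bench; open to -x. The probe's collar rests across the prongs.
- stand_seat (a point): where the probe's origin belongs: between the prongs at the level of their tops, 95 mm above the stand's origin
- tin: closed green can, 84 mm across, 110 mm high, on the other side of the plate from the stand; origin at the centre of its underside; leave alone
- magnet: red L-shaped welding magnet on the plate near its right end: foot 56 x 34 mm, upright 50 mm high; origin under the upright's middle; leave alone
- wrench: steel wrench 200 mm long lying at the left edge of the work area; leave alone
- hammer: hammer 280 mm long lying beyond the plate; leave alone
- screws: grey divided tray 120 x 180 x 50 mm at the far right; leave alone
- brush: brush 240 mm long at the far left; leave alone
- offcut0: square steel tube 25 x 25 x 220 mm lying beyond the plate; leave alone
- offcut1: square steel tube 25 x 25 x 160 mm beside the other; leave alone
Things that resemble listed ones, but are neither listed nor needed, are in the scene too. What is shaped like the probe but white is not meant. Of the things that look like the stand, the larger one is meant.

How it is judged (in metres and radians):
On the way, in this order (a step that is already met when the one before it is completed fails the run):
1. ball touches the front right pad (contact force between probe_c4 and foot_c2 above 0.6 N and z of probe_tip in the frame of fixture below 0.056 m), for 0.04 s.
2. ball touches the front left pad (contact force between probe_c4 and foot_c1 above 0.6 N and z of probe_tip in the frame of fixture below 0.056 m), for 0.04 s.
3. ball touches the left end pad (contact force between probe_c4 and foot_c3 above 0.6 N and z of probe_tip in the frame of fixture below 0.056 m), for 0.04 s.
4. ball presses on the spot on top of the foot (contact force between probe_c4 and foot_c0 above 1.5 N and z of probe_tip in the frame of fixture above 0.071 m and horizontal distance between probe_tip and foot_c4 below 0.004 m), for 0.2 s.
At the end, for the whole second after the job is handed in: all three pads touched and the spot pressed (within 4 mm), the probe hanging at rest in its stand (origin within 20 mm of the seat, upright within 0.1 rad), the foot within 4 mm of where it lay (distance between probe and stand_seat below 0.02 m and angle between probe's own z axis and vertical below 0.1 rad and linear speed of probe below 0.02 m/s and distance of foot_c4 from where it was at the start of the episode below 0.004 m).
It fails at once if the foot is shifted by more than 4 mm (distance of foot_c4 from where it was at the start of the episode above 0.004 m).
It fails at once if the probe presses the foot with more than 25 N (contact force between probe and foot_c0 above 25 N or contact force between probe and foot_c1 above 25 N or contact force between probe and foot_c2 above 25 N or contact force between probe and foot_c3 above 25 N or contact force between probe and foot_c5 above 25 N).
It fails at once if the top of the foot is pressed more than 5 mm from the spot (contact force between probe_c4 and foot_c0 above 1 N and z of probe_tip in the frame of fixture above 0.071 m and horizontal distance between probe_tip and foot_c4 above 0.005 m).
It fails at once if another thing on the bench is moved by more than 20 mm (distance of any of tin, magnet, wrench, hammer, screws, brush, offcut0, offcut1 from where it was at the start of the episode above 0.02 m).
It also fails if it takes over 64 s, if anything falls off the work surface, if the arm or the gripper's body presses on something with over 40 N, if the wrist force passes 120 N, or if a joint passes its speed limit or range.

## Robot

A 6-joint arm with a two-finger parallel gripper is mounted at the origin on the work surface. World frame = base frame: x ahead of the robot, y to its left, z up, the work surface at z = 0. Lengths are in mm, angles in rad, forces in N, time in s.
With the tool pointing down it reaches from about 275 to 750 mm from the base axis. Payload 10.2 kg.
Tool frame: the origin (TCP) lies midway between the tips of the shut fingers; the grasp point (between the pads) lies behind it (env.grip_point_offset is the z of the grasp point in the tool frame, in mm); z points along the fingers, x is the direction in which the jaws open and shut, and the axes are right-handed (so a half turn about z gives the same grasp; the last joint's range is limited). The gripper opens to 85 mm and grips with 20 to 120 N. Pads are 22 mm wide; open, the fingers measure 114 mm over their backs; the gripper's body (76 mm by 85 mm) begins 54 mm behind the grasp point. The pads swing forward as they close: fully open they stand 13 mm farther back than shut.
Start: joints at [0.897, 0.313, 1.498, -0, 1.331, -0.223], TCP at [228.748, 472.552, 231.294] pointing down, gripper open.
Joint ranges: [-2.94, 2.94], [-0.97, 2.17], [0.19, 2.56], [-1.23, 4.37], [0.02, 3.11], [-2.88, 2.88]. Speed limits (rad/s): [2.39, 2.39, 3.01, 3.14, 3.14, 3.14].

## Interface

Orientations are given as [roll, pitch, yaw] about the fixed x, y, z axes, in that order (R = Rz(yaw) Ry(pitch) Rx(roll)).
In Python, from cell import env, imaging, models gives the robot as it stands.
- The arm moves only by the shell command python3 -m inch 'ROWS' [FORCE]. ROWS is JSON, one flat list of numbers, 5 for each row, row after row: the opening, from 0 (shut) to 1 (fully open), then the shift along the tool's x, y, z in mm, then the turn about the tool's z in rad. A call has 1 to 8 rows; each row shifts and turns the commanded pose from where the row before left it, along the tool's axes as they then stand; what a row does not reach is not made up. A row lasts 1/10 s, in which the tool goes at most 50 mm and 8.59 degrees, less where a joint would pass 70% of its speed; a pose out of reach is approached as far as the arm can. A call is refused whole if a number of a shift passes 50 or a number of a turn 0.15, either way. A call with a gripper value outside its range is refused whole. The fingers move at their own pace and stop on an object; FORCE is the grip in N (left out, the last holds). Time passes only in rows, so rows that do not move let the fingers close. It gives the time, the measured TCP pose, the force and the opening at its end, in the units of the state.
- env.get_obs(): the state, without advancing time (a new reading comes with each control period).
- imaging.get_image(name): name is "side" or "top" or "wrist"; returns the picture (420x560x3 uint8, red, green, blue); there is no depth.
- imaging.calibration(name): a dict with "mtx" (3x3 intrinsics, pixels), "k1" (the pictures are not rectified: a ray, as slopes to the right and down, at radius r is drawn at 1 + k1 r^2 times it, then the intrinsics apply), "rvec" (rotation vector, rad) and "tvec" (3), from world to camera coordinates, as OpenCV has them. Camera axes: x right, y down, z forward; pixel columns grow to the right and rows downward; lengths in mm; the calibration is good to about 2 mm. A picture is of the moment at which its call begins: read the wrist's pose just before it. calibration takes no time and is no camera call; for the wrist camera it gives the pose at the moment of the call.
- env.finish_job(): hands the job in, once; it reports no verdict.
Trained networks look in the newest picture that a camera, given by its name, has taken for a name from the list of things; names that differ only in an ending like _2 or _b are one class to them, and where a whole thing is asked for, a point or a joint stands for the part that bears it (a point fixed in the world has none). Each returns a list of dicts, best first, with "score" (0 to 1); they miss things now and then, are a little off and sometimes report something else, mostly with a low value. They report only what shows in the picture. A call takes as long as a camera call. They do not tell look-alikes from the thing itself.
- models.spot_in(query, camera): "box" ([left, top, right, bottom] in pixels, round what is visible of it).
The state is a dict: "time": time; "joint_positions": joint angles; "qvel": joint speeds; "effort": joint torques, N m; "position": TCP position; "tcp_rot": TCP orientation; "ft_force": force on the tool from outside, world axes, zero at the start; "moment": the same for the moment, N m; "finger_gap": opening from 0.0 (shut) to 1.0 (fully open).
Only numpy, scipy, OpenCV 4.12 (cv2) and the standard library are available. Lean on these libraries where they do the work, as an engineer would, in place of code of your own. Each camera call takes 0.05 s, during which the arm holds its last target. There are 200 camera calls.

## Working session

There is one attempt and no reset: what is moved stays moved. The work goes in short steps, Python scripts to look and compute and a shell command to move; the robot and the scene stay as the last step left them, time stands still between calls to the robot, and variables do not carry over. Pictures are saved under pics/ and viewed, about 8 in all and at most 12, crops included, and the job is handed in when it is done.

```bash
ls; mkdir -p pics; cat > h.py <<'E'
import numpy as np, cv2
from cell import env, imaging, models
from scipy.spatial.transform import Rotation as R
def cal(n):
    c=imaging.calibration(n); return np.array(c["mtx"],float),float(c["k1"]),cv2.Rodrigues(np.array(c["rvec"],float))[0],np.array(c["tvec"],float).ravel()
def ray(n,uv,c=None):
    K,k1,Rm,t=c or cal(n); d=np.linalg.solve(K,[uv[0],uv[1],1.])[:2]
    s=d.copy()
    for _ in range(20): s=d/(1+k1*(s@s))
    return -Rm.T@t, Rm.T@np.array([s[0],s[1],1.])
def at(n,uv,z,c=None):
    o,d=ray(n,uv,c); return o+d*(z-o[2])/d[2]
def proj(n,p,c=None):
    K,k1,Rm,t=c or cal(n); q=Rm@np.array(p,float)+t; s=q[:2]/q[2]; s=s*(1+k1*(s@s)); return (K@[s[0],s[1],1])[:2]
def save(im,f): cv2.imwrite('pics/'+f,im[:,:,::-1])
E
python3 - <<'E'
from h import *
o=env.get_obs(); print(o, env.grip_point_offset)
for n in("top","side"):
    im=imaging.get_image(n); save(cv2.resize(im,(800,600)),n+'1.png'); c=cal(n); print(n,-c[2].T@c[3])
    for q in("probe","stand","fixture","magnet","tin"):
        for b in models.spot_in(q,n)[:3]: print(n,q,np.round(b["box"]),round(b["score"],2))
E
```

```text
pics
{'time': 0.0, 'joint_positions': array([ 8.96637296e-01,  3.13465365e-01,  1.49843796e+00,  1.37761037e-06,
        1.33101638e+00, -2.23432213e-01]), 'qvel': array([ 0.00181154, -0.00010658,  0.00064431, -0.0006139 , -0.00021516,
        0.00168151]), 'effort': array([ 6.50202346e-04, -4.12268043e+01, -2.59746981e+01, -7.67339839e-05,
        4.12889887e-03, -8.90307007e-06]), 'position': array([228.55930226, 472.34712461, 230.72689142]), 'tcp_rot': array([-3.14129730e+00,  1.29376293e-03,  1.12006937e+00]), 'ft_force': array([-0.13867977,  0.22811701, -0.24782658]), 'moment': array([-0.01971324,  0.04110149, -0.03715733]), 'finger_gap': 1.0001904500981182} -18.700000000000003
top [ 399.30920599   16.59709041 1763.7610933 ]
top probe [419. 222. 434. 240.] 0.76
top probe [375. 225. 386. 237.] 0.49
top stand [356. 216. 389. 250.] 0.88
top stand [385. 270. 409. 299.] 0.58
top fixture [236. 186. 335. 261.] 0.9
top magnet [320. 210. 330. 228.] 0.63
top tin [155. 232. 188. 255.] 0.76
top tin [373. 223. 390. 241.] 0.51
side [491.78180505 791.34157464 668.49190674]
side probe [311. 133. 321. 172.] 0.47
side probe [300. 185. 307. 190.] 0.26
side stand [346. 152. 374. 172.] 0.97
side stand [298. 143. 327. 184.] 0.84
side fixture [196. 400. 315. 419.] 0.66
side fixture [242. 192. 340. 270.] 0.6
side magnet [302. 179. 305. 193.] 0.56
side magnet [242. 193. 340. 273.] 0.45
side magnet [296. 147. 331. 186.] 0.37
side tin [293. 295. 340. 366.] 0.77
```

View pics/top1.png

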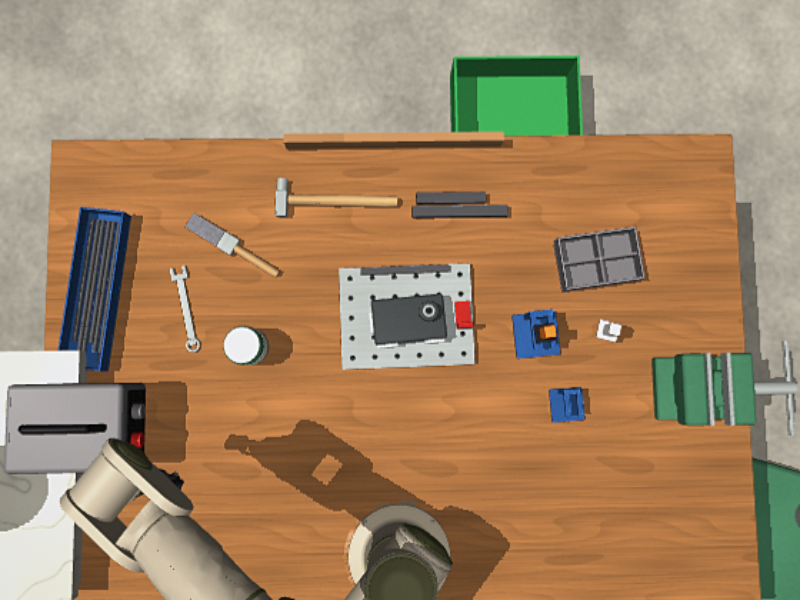

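View pics/side1.png

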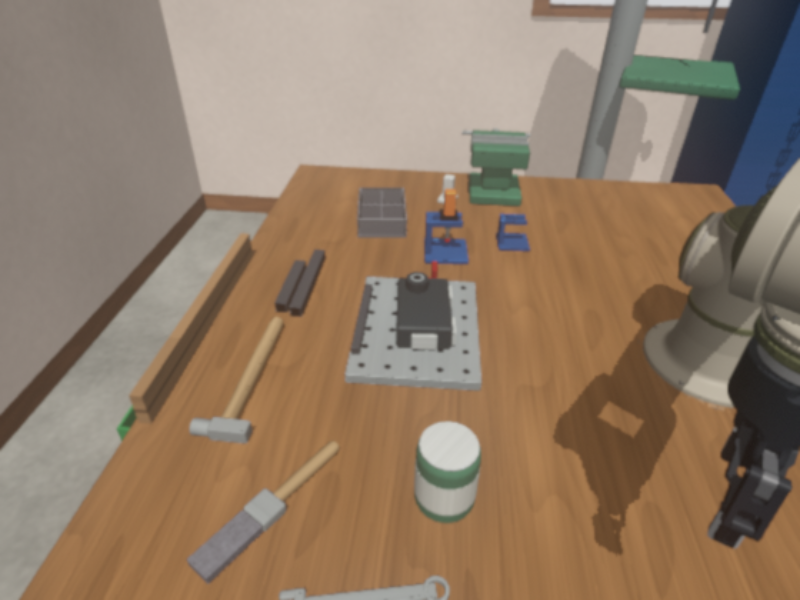

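The top view shows the orange probe in the large blue stand at about (547,331) of 800x600. The foot is on the plate at (410,318), and the tin is on the left. The side view confirms that the white probe is a decoy standing beyond the stand.

```bash
python3 - <<'E'
from h import *
im=imaging.get_image("top")
s=.7
print("handle top z158", at("top",(547*s,328*s),158))
print("stand base corners", [at("top",(u*s,v*s),12).round() for u,v in((513,315),(516,357),(560,354))])
print("plate corners",[at("top",(u*s,v*s),20).round(1) for u,v in((339,268),(470,264),(474,363),(343,369))])
save(cv2.resize(im[180:270,225:400],(800,411),interpolation=cv2.INTER_CUBIC),'top2.png')
E
```

```text
handle top z158 [ 489.54406645 -314.91930887  158.        ]
stand base corners [array([ 528., -269.,   12.]), array([ 433., -272.,   12.]), array([ 438., -372.,   12.])]
plate corners [array([640.5, 126.1,  20. ]), array([ 645.8, -172.5,   20. ]), array([ 420.8, -176. ,   20. ]), array([411.7, 118.7,  20. ])]
```

View pics/top2.png

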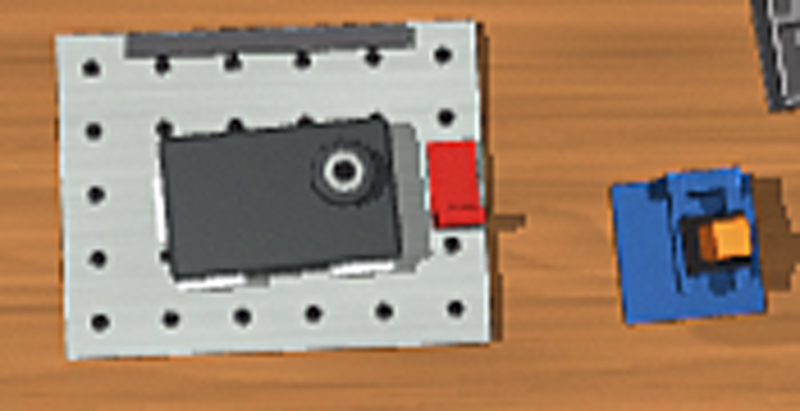

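```bash
python3 -m inch '[1,0,0,-4,0.149, 1,0,0,-4,0.149, 1,0,0,-4,0.149, 1,0,0,-4,0.149, 1,0,0,-4,0.149, 1,0,0,-4,0.149, 1,0,0,-4,0.149]'
python3 -m inch '[1,11,47,0,0, 1,11,47,0,0, 1,11,47,0,0, 1,11,47,0,0, 1,11,47,0,0, 1,11,47,0,0, 1,11,47,0,0, 1,11,47,0,0]'
python3 -m inch '[1,11,47,0,0, 1,11,47,0,0, 1,11,47,0,0, 1,11,47,0,0, 1,11,47,0,0, 1,11,47,0,0, 1,11,47,0,0, 1,0,0,0,0]'
python3 - <<'E'
from h import *
o=env.get_obs(); print(o["position"],o["tcp_rot"])
im=imaging.get_image("wrist"); save(im,'w1.png'); c=cal("wrist"); print(-c[2].T@c[3],c[2][2])
for q in("probe","stand"):
    for b in models.spot_in(q,"wrist")[:3]: print(q,np.round(b["box"]),round(b["score"],2))
E
```

```text
time: 1.35
position: [228.7, 472.5, 259.5]
tcp_rot: [3.142, -0.0, 0.071]
ft_force: [0.4, -0.1, -0.4]
finger_gap: 1.0
time: 2.15
position: [345.5, 102.6, 259.6]
tcp_rot: [3.141, -0.001, 0.077]
ft_force: [1.3, 1.2, 0.3]
finger_gap: 1.0
time: 2.95
position: [447.9, -222.0, 258.2]
tcp_rot: [3.142, 0.001, 0.073]
ft_force: [-0.7, 1.1, 0.5]
finger_gap: 1.002
[ 447.93008354 -222.03518339  258.22258798] [3.14152411e+00 8.89185576e-04 7.26972678e-02]
[ 442.55320124 -145.30558532  400.67529808] [ 0.02071057 -0.29158127 -0.95632183]
probe [281. 336. 320. 371.] 0.69
probe [290. 261. 332. 329.] 0.67
stand [155. 254. 211. 322.] 0.75
stand [263. 207. 359. 300.] 0.71
```

View pics/w1.png

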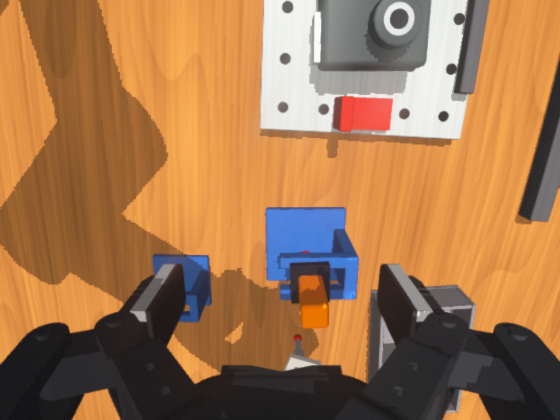

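```bash
python3 - <<'E'
from h import *
im=imaging.get_image("wrist"); print(env.get_obs()["position"])
print("handle top",[at("wrist",p,158).round(1) for p in((314.5,316.5),(301,307),(328,306),(302,327),(328,327))])
print("base",[at("wrist",p,12).round(1) for p in((267,208),(344,208),(269,282))])
print("prong tips (left ends)",[at("wrist",p,95).round(1) for p in((279,254),(281,299),(344,230),(357,298))])
save(cv2.resize(im[195:335,255:375],(686,800))[:600],'x.png')
save(cv2.resize(im[200:340,250:430],(771,600),interpolation=cv2.INTER_CUBIC),'w2.png')
E
```

```text
[ 447.34561368 -216.73893368  259.44058651]
handle top [array([ 484.2, -313.8,  158. ]), array([ 471.7, -305.3,  158. ]), array([ 494.5, -302.6,  158. ]), array([ 474.6, -325.3,  158. ]), array([ 497.1, -323.7,  158. ])]
base [array([ 434.5, -266. ,   12. ]), array([ 528.6, -258.7,   12. ]), array([ 443.8, -367.9,   12. ])]
prong tips (left ends) [array([ 451.3, -287.3,   95. ]), array([ 457.4, -339.2,   95. ]), array([ 513.2, -256.5,   95. ]), array([ 537.5, -332. ,   95. ])]
```

View pics/w2.png

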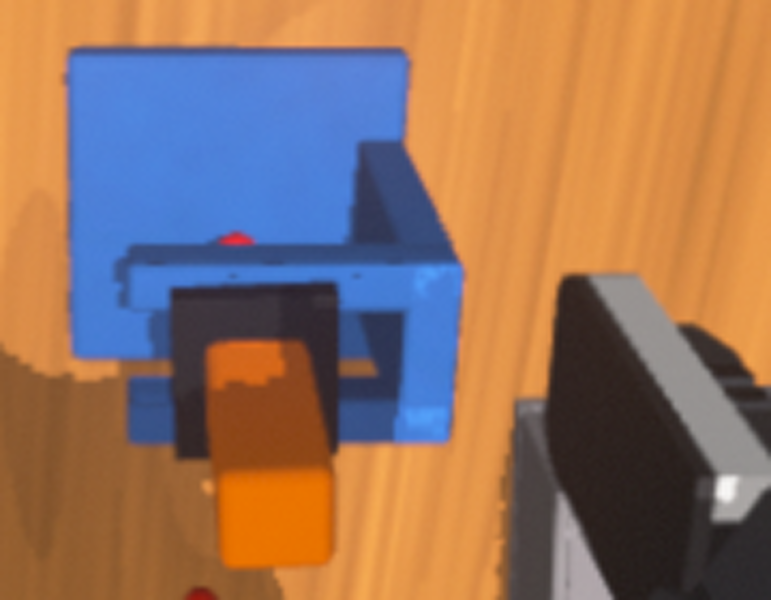

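```bash
python3 - <<'E'
from h import *
f=lambda L,z:np.array([at("wrist",(250+u/4.283,200+v/4.283),z)[:2] for u,v in L])
h=f([(218,470),(332,468),(333,562),(222,567)],158); print("handle",h.round(1).tolist(),h.mean(0))
k=f([(172,290),(336,285),(178,458)],103); print("collar",k.round(1).tolist(),(k[1]+k[2])/2)
p=f([(462,262),(450,441),(128,441),(130,262)],95); print("prong",p.round(1).tolist())
# fit stand pose
from scipy.optimize import least_squares
def fit(M,P):
    g=lambda q:(np.array([[np.cos(q[2]),-np.sin(q[2])],[np.sin(q[2]),np.cos(q[2])]])@np.array(M,float).T).T+q[:2]-P
    r=least_squares(lambda q:g(q).ravel(),[480,-310,0]); print(r.x.round(3),np.abs(r.fun).max().round(1))
fit([(49,25),(49,-25),(-32,-25),(-32,25)],p)
fit([(-12,12),(12,12),(12,-12),(-12,-12)],h)
fit([(-20,22),(20,22),(-20,-22)],k)
b=f([(70,52),(406,52),(72,357)],12); fit([(-50,50),(50,50),(-50,-50)],b)
E
```

```text
handle [[471.9, -308.0], [494.4, -305.8], [497.4, -328.1], [475.0, -330.9]] [ 484.67592054 -318.19065901]
collar [[463.3, -297.6], [501.2, -293.4], [468.6, -342.7]] [ 484.9031989  -318.02333573]
prong [[532.0, -289.1], [536.4, -338.2], [456.6, -344.1], [453.3, -295.1]]
[ 4.86073e+02 -3.17289e+02  7.60000e-02] 1.1
[ 4.84676e+02 -3.18191e+02  1.22000e-01] 1.0
[ 4.85283e+02 -3.17569e+02  1.35000e-01] 1.0
[ 4.86395e+02 -3.17110e+02  8.00000e-02] 1.9
```

```bash
python3 -m inch '[1,8.3,35,0,-0.05, 1,8.3,35,0,0, 1,8.3,35,0,0, 1,0,0,20,0, 1,0,0,0,0]' 100
python3 - <<'E'
from h import *
o=env.get_obs(); print(o["position"],o["tcp_rot"])
E
python3 -m inch '[1,0,0,40,0, 1,0,0,40,0, 1,0,0,30,0, 1,0,0,17.5,0, 1,0,0,0,0,1,0,0,0,0]'
python3 - <<'E'
from h import *
o=env.get_obs(); print(o["position"],o["tcp_rot"])
im=imaging.get_image("wrist"); save(im,'w3.png')
E
```

```text
time: 3.65
position: [483.3, -317.9, 237.3]
tcp_rot: [-3.138, 0.003, 0.128]
ft_force: [-0.7, 1.1, -0.1]
finger_gap: 0.998
[ 483.32944721 -317.90884211  237.25239285] [-3.13804982e+00  2.56946277e-03  1.27711534e-01]
time: 4.25
position: [484.4, -318.8, 113.5]
tcp_rot: [3.14, -0.001, 0.128]
ft_force: [0.1, 0.4, 0.2]
finger_gap: 1.0
[ 484.35806673 -318.79344507  113.52106674] [ 3.14022836e+00 -1.09601200e-03  1.28120381e-01]
```

View pics/w3.png

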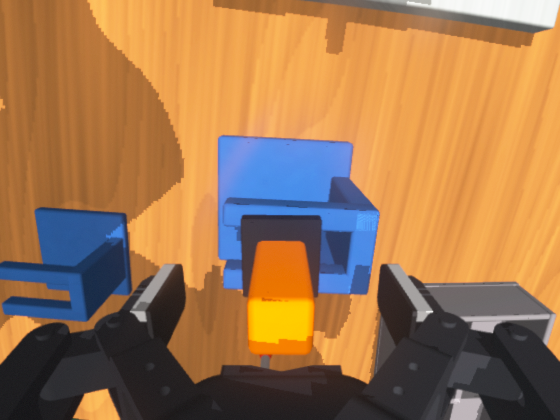

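The handle sits centred between the pads, so I'll close and lift.

```bash
python3 -m inch '[0,0,0,0,0, 0,0,0,0,0, 0,0,0,0,0, 0,0,0,0,0, 0,0,0,0,0, 0,0,0,0,0, 0,0,0,0,0, 0,0,0,0,0]' 100
python3 -c "
from h import *
o=env.get_obs(); print(o['position'],o['tcp_rot'],o['ft_force'])"
python3 -m inch '[0,0,0,-10,0, 0,0,0,-20,0, 0,0,0,-30,0, 0,0,0,-35,0, 0,0,0,-30,0, 0,0,0,-25,0, 0,0,0,0,0, 0,0,0,0,0]'
python3 - <<'E'
from h import *
o=env.get_obs(); print(o["position"],o["tcp_rot"],o["moment"])
im=imaging.get_image("wrist"); save(im,'w4.png')
print([ (b["box"],b["score"]) for b in models.spot_in("probe_tip","wrist")[:2]])
s=imaging.get_image("side"); p=proj("side",o["position"]-[0,0,60]).astype(int);print(p)
a,b=max(p[0]-70,0),max(p[1]-60,0)
cr=s[b:b+120,a:a+140]; t=np.hstack([cv2.resize(im,(560,420)),cv2.resize(cr,(240,206),interpolation=cv2.INTER_CUBIC)[:,:].repeat(1,0) if 0 else cv2.resize(cv2.copyMakeBorder(cr,0,120-cr.shape[0],0,140-cr.shape[1],0),(240,420))])
save(t,'w4s.png'); print(a,b)
E
```

```text
time: 5.1
position: [484.0, -319.4, 112.2]
tcp_rot: [3.141, -0.001, 0.127]
ft_force: [-0.3, 0.3, 5.7]
finger_gap: 0.27
[ 483.97269777 -319.39606956  112.19364066] [ 3.14099625e+00 -5.16811486e-04  1.27031369e-01] [-0.28361814  0.32125881  5.66199212]
time: 5.9
position: [483.5, -319.0, 260.8]
tcp_rot: [-3.14, 0.001, 0.127]
ft_force: [0.1, 0.2, -3.3]
finger_gap: 0.267
[ 483.46750513 -319.03146581  260.78558108] [-3.14046197e+00  9.44017767e-04  1.26899033e-01] [-0.03448513  0.00673312  0.051779  ]
[([245.2, 205.2, 321.5, 356.7], 0.72)]
[316 119]
246 59
```

View pics/w4s.png

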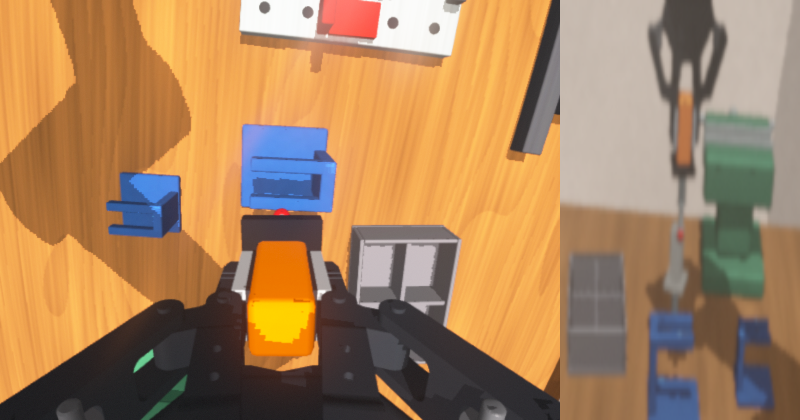

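```bash
python3 - <<'E'
from h import *
from scipy.optimize import least_squares
f=lambda L,z:np.array([at("top",(225+u/4.571-.4,180+v/4.567-.4),z)[:2] for u,v in L])
def fit(M,P):
    g=lambda q:(np.array([[np.cos(q[2]),-np.sin(q[2])],[np.sin(q[2]),np.cos(q[2])]])@np.array(M,float).T).T+q[:2]-P
    r=least_squares(lambda q:g(q).ravel(),[530,-30,0]); print(r.x.round(3),r.fun.round(1)); return r.x
a=fit([(115,150),(115,-150),(-115,-150),(-115,150)],f([(57,36),(475,22),(490,343),(69,358)],20))
b=fit([(50,80),(50,-80),(-50,-80),(-50,80)],f([(163,138),(387,121),(402,262),(173,278)],70))
for q in(a,b):
  c,s=np.cos(q[2]),np.sin(q[2])
  for m in[(-62,-52),(-62,52),(0,92),(-16,31)]: print(m,(q[:2]+[c*m[0]-s*m[1],s*m[0]+c*m[1]]).round(1))
c=cal("wrist"); o=env.get_obs(); t=at("wrist",(283.5,211),o["position"][2]-77.2-0)
print("ball top-edge est",t, "tcp",o["position"])
E
```

```text
[ 5.29914e+02 -2.50210e+01  2.30000e-02] [ 0.6  0.7  1.2 -1.4 -0.6 -1.7 -1.2  2.4]
[ 5.18572e+02 -2.94430e+01  6.30000e-02] [ 1.3  2.2  1.7 -3.  -0.8 -1.  -2.1  1.7]
(-62, -52) [469.1 -78.4]
(-62, 52) [466.8  25.6]
(0, 92) [527.8  67. ]
(-16, 31) [513.2   5.6]
(-62, -52) [460.  -85.2]
(-62, 52) [453.4  18.6]
(0, 92) [512.8  62.4]
(-16, 31) [5.007e+02 5.000e-01]
ball top-edge est [ 484.91656879 -315.22498733  182.79401347] tcp [ 483.36988111 -318.89629304  259.99401347]
```

```bash
python3 -m inch '[0,-4.7,-40,0,0, 0,-4.7,-40,0,0, 0,-4.7,-40,0,0, 0,-4.7,-40,0,0, 0,-4.7,-40,0,0, 0,-4.7,-40,0,0, 0,0,0,20,0, 0,0,0,30,0]'
python3 -m inch '[0,0,0,40,0, 0,0,0,35,0, 0,0,0,15.5,0, 0,0,0,0,0, 0,0,0,0,0, 0,0,0,0,0]'
python3 - <<'E'
from h import *
o=env.get_obs(); print(o["position"],o["tcp_rot"],o["ft_force"])
im=imaging.get_image("wrist"); save(im,'w5.png')
E
```

```text
time: 6.85
position: [425.6, -84.0, 211.7]
tcp_rot: [3.14, -0.002, 0.129]
ft_force: [0.3, -0.6, -2.7]
finger_gap: 0.269
time: 7.45
position: [425.9, -85.0, 122.2]
tcp_rot: [3.141, -0.001, 0.127]
ft_force: [-0.3, 0.2, -2.3]
finger_gap: 0.268
[425.90773754 -84.99461139 122.22447446] [ 3.14058731e+00 -1.47323146e-03  1.27048908e-01] [-0.32768991  0.22121364 -2.33342639]
```

View pics/w5.png

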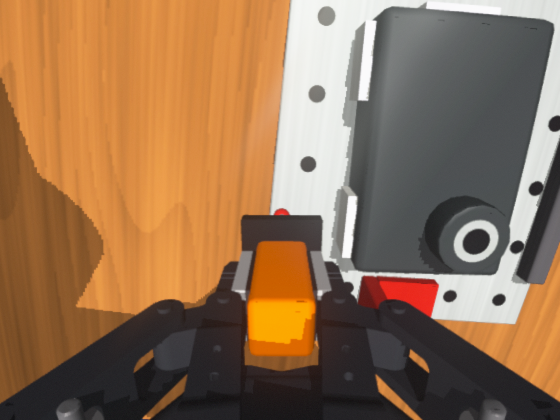

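```bash
python3 - <<'E'
from h import *
print("Rpad z28",[at("wrist",p,28).round(1) for p in((344,188),(338,262))])
print("Lpad z28",[at("wrist",p,28).round(1) for p in((356,22),(350,98))])
print("end z56",[at("wrist",p,56).round(1) for p in((422,3),(500,10))])
print("end z56 lo",[at("wrist",p,56).round(1) for p in((422,9),(500,14))])
print("top z70",[at("wrist",p,70).round(1) for p in((385,8),(552,20),(355,265),(505,275))])
print("ball", at("wrist",(282,213),45).round(1))
E
```

```text
Rpad z28 [array([470.2, -63.9,  28. ]), array([ 476.5, -123.4,   28. ])]
Lpad z28 [array([458.5,  45.9,  28. ]), array([463. ,  -1.3,  28. ])]
end z56 [array([489. ,  54.4,  56. ]), array([535.2,  58.2,  56. ])]
end z56 lo [array([489.6,  51.4,  56. ]), array([535.8,  56.2,  56. ])]
top z70 [array([465. ,  44.7,  70. ]), array([558.2,  54. ,  70. ]), array([ 477.2, -104.2,   70. ]), array([580. , -99.6,  70. ])]
ball [426.9 -83.2  45. ]
```

```bash
python3 -m inch '[0,10,1.3,1,0, 0,10,1.3,1,0, 0,6,0.8,0,0, 0,4,0.5,0,0, 0,0,0,0,0, 0,0,0,0,0]'
for i in 1 2 3; do python3 -m inch '[0,0,0,0,0]' ; done
```

```text
time: 8.1
position: [455.6, -84.8, 119.2]
tcp_rot: [-3.141, 0.0, 0.127]
ft_force: [-0.5, 0.3, -1.7]
finger_gap: 0.266
time: 8.2
position: [455.5, -84.8, 119.3]
tcp_rot: [-3.142, 0.0, 0.127]
ft_force: [0.1, -0.9, -2.4]
finger_gap: 0.264
time: 8.3
position: [455.5, -84.8, 119.3]
tcp_rot: [3.142, 0.0, 0.127]
ft_force: [0.8, 0.1, -2.4]
finger_gap: 0.267
time: 8.4
position: [455.6, -84.9, 119.3]
tcp_rot: [3.142, 0.0, 0.127]
ft_force: [-0.2, 0.4, -3.4]
finger_gap: 0.267
```

```bash
python3 -m inch '[0,2,0.25,0,0, 0,2,0.25,0,0, 0,0,0,0,0]'; python3 -m inch '[0,1,0.13,0,0,0,0,0,0,0]'; python3 -m inch '[0,1,0.13,0,0,0,0,0,0,0]'
```

```text
time: 8.7
position: [460.0, -84.9, 119.3]
tcp_rot: [3.141, -0.0, 0.127]
ft_force: [-0.3, -0.8, -2.8]
finger_gap: 0.27
time: 8.9
position: [460.8, -84.8, 119.3]
tcp_rot: [3.142, 0.0, 0.127]
ft_force: [-0.2, 0.4, -2.9]
finger_gap: 0.268
time: 9.1
position: [461.8, -84.8, 119.3]
tcp_rot: [3.142, -0.0, 0.127]
ft_force: [-0.5, -0.4, -1.8]
finger_gap: 0.265
```

```bash
python3 -m inch '[0,1,0.13,0,0,0,0,0,0,0]'; python3 -m inch '[0,0.7,0.1,0,0,0,0,0,0,0]'
```

```text
time: 9.3
position: [462.8, -84.8, 119.3]
tcp_rot: [3.142, -0.0, 0.127]
ft_force: [0.2, -0.3, -2.3]
finger_gap: 0.267
time: 9.5
position: [463.2, -84.8, 119.2]
tcp_rot: [-3.141, 0.001, 0.127]
ft_force: [-1.7, -1.2, -1.6]
finger_gap: 0.271
```

```bash
python3 -m inch '[0,0.4,0.05,0,0,0,0,0,0,0]'
```

```text
time: 9.7
position: [463.5, -84.8, 119.2]
tcp_rot: [-3.141, 0.001, 0.127]
ft_force: [-2.8, -1.0, -0.4]
finger_gap: 0.27
```

```bash
python3 -m inch '[0,0.3,0.04,0,0,0,0,0,0,0,0,0,0,0,0]'; python3 -m inch '[0,0,0,0,0]'
```

```text
time: 10.0
position: [463.7, -84.8, 119.2]
tcp_rot: [-3.141, 0.001, 0.127]
ft_force: [-5.2, 0.0, -0.3]
finger_gap: 0.269
time: 10.1
position: [463.7, -84.8, 119.2]
tcp_rot: [-3.141, 0.001, 0.127]
ft_force: [-4.5, -1.1, 0.4]
finger_gap: 0.266
```

```bash
python3 -m inch '[0,-10,-1.3,0,0, 0,-10,-1.3,0,0, 0,4.4,-34.7,0,0, 0,4.4,-34.7,0,0, 0,4.4,-34.7,0,0, 0,3,0.4,0,0, 0,0,0,0,0,0,0,0,0,0]'; python3 -m inch '[0,3,0.4,0,0,0,0,0,0,0]'
```

```text
time: 10.9
position: [446.9, 19.4, 119.4]
tcp_rot: [3.141, -0.001, 0.126]
ft_force: [-0.4, 0.2, -2.1]
finger_gap: 0.269
time: 11.1
position: [450.3, 19.4, 119.3]
tcp_rot: [3.141, -0.0, 0.126]
ft_force: [-1.1, 0.3, -2.5]
finger_gap: 0.27
```

```bash
python3 -m inch '[0,1,0.13,0,0,0,0,0,0,0]'; python3 -m inch '[0,1,0.13,0,0,0,0,0,0,0]';  python3 -m inch '[0,1,0.13,0,0,0,0,0,0,0]'
```

```text
time: 11.3
position: [451.0, 19.9, 119.3]
tcp_rot: [-3.142, 0.0, 0.127]
ft_force: [0.6, -0.3, -3.4]
finger_gap: 0.272
time: 11.5
position: [452.0, 20.1, 119.3]
tcp_rot: [3.142, -0.0, 0.127]
ft_force: [-0.9, -0.4, -2.5]
finger_gap: 0.269
time: 11.7
position: [453.1, 20.1, 119.3]
tcp_rot: [3.142, -0.0, 0.127]
ft_force: [0.1, 1.4, -2.2]
finger_gap: 0.271
```

```bash
python3 -m inch '[0,1,0.13,0,0,0,0,0,0,0]'; python3 -m inch '[0,0.7,0.1,0,0,0,0,0,0,0]'
```

```text
time: 11.9
position: [454.0, 20.1, 119.3]
tcp_rot: [-3.142, 0.0, 0.127]
ft_force: [-0.7, -0.3, -1.6]
finger_gap: 0.267
time: 12.1
position: [454.3, 20.1, 119.2]
tcp_rot: [-3.141, 0.001, 0.127]
ft_force: [-1.3, -1.4, -0.9]
finger_gap: 0.269
```

Contact is starting at about 454.

```bash
python3 -m inch '[0,0.6,0.08,0,0,0,0,0,0,0,0,0,0,0,0]'; python3 -m inch '[0,0,0,0,0]'
```

```text
time: 12.4
position: [454.7, 20.1, 119.1]
tcp_rot: [-3.141, 0.002, 0.127]
ft_force: [-5.1, -0.1, 0.9]
finger_gap: 0.269
time: 12.5
position: [454.7, 20.1, 119.2]
tcp_rot: [-3.141, 0.002, 0.127]
ft_force: [-5.9, -0.7, 2.0]
finger_gap: 0.269
```

```bash
python3 -m inch '[0,-10,-1.3,0,0, 0,3.8,-30,0,0, 0,3.8,-30,0,0, 0,33.4,4.3,0,0, 0,33.4,4.3,0,0, 0,0,0,0,0,0,0,0,0,0]'; python3 -m inch '[0,-0.6,5,0,0,0,-0.3,3,0,0,0,0,0,0,0,0,0,0,0,0]'
```

```text
time: 13.2
position: [512.4, 80.5, 119.0]
tcp_rot: [-3.141, -0.0, 0.127]
ft_force: [-0.4, -0.3, -2.3]
finger_gap: 0.275
time: 13.6
position: [512.4, 72.3, 119.5]
tcp_rot: [3.142, -0.0, 0.127]
ft_force: [0.2, 0.1, -2.7]
finger_gap: 0.271
```

```bash
python3 - <<'E'
from h import *
o=env.get_obs(); print(o["position"])
im=imaging.get_image("wrist"); save(im,'w6.png')
E
```

```text
[512.43668344  72.31311732 119.47528578]
```

View pics/w6.png

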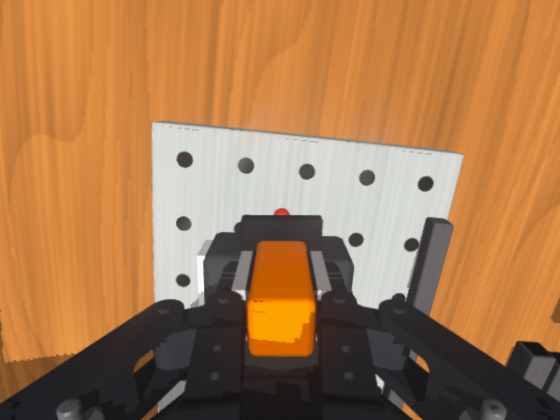

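The ball is clear of the end pad, so I'll step towards it.

```bash
python3 -m inch '[0,-0.25,2,0,0,0,-0.13,1,0,0,0,0,0,0,0]'; python3 -m inch '[0,-0.13,1,0,0,0,0,0,0,0]';python3 -m inch '[0,-0.13,1,0,0,0,0,0,0,0]'; python3 -c "
from h import *
print([at('wrist',p,70).round(1) for p in ((215,232),(345,236))])"
```

```text
time: 13.95
position: [512.6, 69.3, 119.3]
tcp_rot: [3.142, 0.0, 0.127]
ft_force: [-0.0, -0.2, -3.2]
finger_gap: 0.268
time: 14.15
position: [512.6, 68.3, 119.3]
tcp_rot: [3.142, 0.0, 0.127]
ft_force: [-0.2, 1.1, -2.7]
finger_gap: 0.27
time: 14.35
position: [512.6, 67.3, 119.3]
tcp_rot: [3.142, 0.0, 0.127]
ft_force: [0.6, 0.0, -3.0]
finger_gap: 0.268
[array([472.8,  60.9,  70. ]), array([552.9,  68.5,  70. ])]
```

```bash
python3 -m inch '[0,-0.13,1,0,0,0,0,0,0,0]';python3 -m inch '[0,-0.13,1,0,0,0,0,0,0,0]'
```

```text
time: 14.55
position: [512.6, 66.3, 119.3]
tcp_rot: [3.142, 0.0, 0.127]
ft_force: [0.2, 0.1, -2.4]
finger_gap: 0.269
time: 14.75
position: [512.6, 65.3, 119.3]
tcp_rot: [3.142, 0.0, 0.127]
ft_force: [-0.9, 0.2, -3.9]
finger_gap: 0.268
```

```bash
python3 -m inch '[0,-0.13,1,0,0,0,0,0,0,0]'
```

```text
time: 14.95
position: [512.6, 64.5, 119.3]
tcp_rot: [-3.141, -0.0, 0.127]
ft_force: [0.4, 0.3, -2.4]
finger_gap: 0.267
```

```bash
python3 -m inch '[0,-0.1,0.7,0,0,0,0,0,0,0]'
```

```text
time: 15.15
position: [512.6, 64.0, 119.3]
tcp_rot: [-3.141, -0.0, 0.127]
ft_force: [0.5, 3.4, -1.6]
finger_gap: 0.267
```

```bash
python3 -m inch '[0,0,0.3,0,0,0,0,0,0,0,0,0,0,0,0]'; python3 -m inch '[0,0,0,0,0]'
python3 - <<'E'
import numpy as np
TR=np.array([463.7,-84.8]);TL=np.array([454.65,20.1]);TE=np.array([512.6,63.8])
d=TL-TR; phi=np.arctan2(-d[0],d[1]); u=np.array([np.cos(phi),np.sin(phi)]); v=np.array([-u[1],u[0]])
back=0.7  # surface sits this much before the measured TCP at ~5N
for b in (0,.7):
  a=TR@u-b+46; c=TE@v+b-61; P=a*u+c*v; print(phi,b,P, 'pads y',(TR@v-(TE@v-92)),(TL@v-(TE@v-92)),'end x',TE@u-(TR@u+62))
yaw=.127; X=np.array([np.cos(yaw),np.sin(yaw)]);Y=np.array([X[1],-X[0]])
for q in (np.array([512.6,85.]),): print('from',q,(P-q)@X,(P-q)@Y)
E
```

```text
time: 15.45
position: [512.6, 63.7, 119.3]
tcp_rot: [-3.141, -0.0, 0.127]
ft_force: [0.8, 4.9, -2.1]
finger_gap: 0.267
time: 15.55
position: [512.6, 63.7, 119.3]
tcp_rot: [-3.141, -0.0, 0.127]
ft_force: [0.3, 5.7, -2.9]
finger_gap: 0.266
0.08605954990414665 0 [502.40878896   1.69418762] pads y -51.84693617579967 53.442723810354714 end x -0.5083017567784509
0.08605954990414665 0.7 [501.65121219   2.33142968] pads y -51.84693617579967 53.442723810354714 end x -0.5083017567784509
from [512.6  85. ] -21.33131829103331 80.61602405008722
```

```bash
python3 -m inch '[0,1.9,-15,0,0, 0,0,0,-35,0, 0,0,0,-35,0, 0,-6.8,24.8,0,0, 0,-6.8,24.8,0,0, 0,-6.8,24.8,0,0, 0,0,0,0,0,0,0,0,0,0]'; python3 -m inch '[0,0,0,0,0,0,0,0,0,0]'
```

```text
time: 16.35
position: [501.8, 2.3, 189.3]
tcp_rot: [3.141, 0.0, 0.126]
ft_force: [0.2, -0.3, -1.9]
finger_gap: 0.274
time: 16.55
position: [501.8, 2.9, 189.2]
tcp_rot: [3.141, 0.0, 0.128]
ft_force: [-0.5, 0.8, -1.9]
finger_gap: 0.266
```

```bash
python3 -m inch '[0,0,0.5,10,0, 0,0,0,10,0, 0,0,0,8,0, 0,0,0,4,0, 0,0,0,0,0,0,0,0,0,0]'; python3 -m inch '[0,0,0,1,0,0,0,0,0,0]'; python3 -m inch '[0,0,0,1,0,0,0,0,0,0]'
```

```text
time: 17.15
position: [502.0, 1.6, 157.4]
tcp_rot: [3.142, -0.0, 0.127]
ft_force: [-0.1, 0.9, -2.2]
finger_gap: 0.27
time: 17.35
position: [501.9, 1.6, 156.4]
tcp_rot: [3.141, -0.0, 0.127]
ft_force: [-0.5, 0.2, -1.8]
finger_gap: 0.267
time: 17.55
position: [501.8, 1.6, 155.3]
tcp_rot: [-3.142, 0.0, 0.127]
ft_force: [0.6, -0.1, -2.1]
finger_gap: 0.273
```

Nudging y back by 0.6 mm, then continuing down.

```bash
python3 -m inch '[0,0,-0.6,0.7,0,0,0,0,0,0]'; python3 -m inch '[0,0,0,0.7,0,0,0,0,0,0]'
```

```text
time: 17.75
position: [501.7, 2.3, 154.5]
tcp_rot: [-3.142, 0.0, 0.127]
ft_force: [-1.3, -0.4, -2.6]
finger_gap: 0.267
time: 17.95
position: [501.8, 2.3, 153.8]
tcp_rot: [-3.142, 0.0, 0.127]
ft_force: [-0.3, -0.1, -2.6]
finger_gap: 0.264
```

```bash
python3 -m inch '[0,0,0,0.5,0,0,0,0,0,0]'
```

```text
time: 18.15
position: [501.8, 2.2, 153.3]
tcp_rot: [-3.142, 0.0, 0.127]
ft_force: [-0.0, 0.3, -2.5]
finger_gap: 0.27
```

```bash
python3 -m inch '[0,0,0,0.4,0,0,0,0,0,0]'
```

```text
time: 18.35
position: [501.8, 2.2, 153.0]
tcp_rot: [3.142, -0.0, 0.127]
ft_force: [-0.6, 0.4, -2.2]
finger_gap: 0.269
```

```bash
python3 -m inch '[0,0,0,0.4,0,0,0,0,0,0]'
```

```text
time: 18.55
position: [501.9, 2.2, 152.8]
tcp_rot: [3.141, -0.0, 0.127]
ft_force: [0.1, 0.3, -0.3]
finger_gap: 0.265
```

```bash
python3 -m inch '[0,0,0,0.4,0,0,0,0,0,0]';python3 -m inch '[0,0,0,0.2,0,0,0,0,0,0,0,0,0,0,0]'; python3 -m inch '[0,0,0,0,0,0,0,0,0,0,0,0,0,0,0]'
```

```text
time: 18.75
position: [501.9, 2.2, 152.7]
tcp_rot: [3.141, -0.001, 0.127]
ft_force: [-1.3, 0.3, 5.1]
finger_gap: 0.272
time: 19.05
position: [501.9, 2.2, 152.6]
tcp_rot: [3.141, -0.001, 0.127]
ft_force: [-2.2, 0.1, 6.8]
finger_gap: 0.266
time: 19.35
position: [502.0, 2.2, 152.6]
tcp_rot: [3.141, -0.001, 0.127]
ft_force: [-1.9, 0.4, 6.5]
finger_gap: 0.268
```

```bash
python3 -m inch '[0,0,0,-10,0, 0,0,0,-30,0, 0,0,0,-40,0, 0,0,0,-30,0,0,0,0,0,0]'
python3 -m inch '[0,-7.3,39.6,0,0,0,-7.3,39.6,0,0,0,-7.3,39.6,0,0,0,-7.3,39.6,0,0,0,-7.3,39.6,0,0,0,-7.3,39.6,0,0,0,-7.3,39.6,0,0,0,-7.3,39.6,0,0]'
python3 -m inch '[0,0,0,0,0,0,0,0,0,0,0,0,0,0,0,0,0,0,0,0]'
python3 - <<'E'
from h import *
im=imaging.get_image("wrist"); save(im,'w7.png')
E
```

```text
time: 19.85
position: [503.1, 2.0, 266.1]
tcp_rot: [3.139, -0.007, 0.127]
ft_force: [0.5, 0.9, -2.4]
finger_gap: 0.267
time: 20.65
position: [483.4, -320.8, 260.9]
tcp_rot: [-3.14, 0.001, 0.127]
ft_force: [1.2, 0.4, -2.8]
finger_gap: 0.269
time: 21.05
position: [484.2, -318.3, 262.0]
tcp_rot: [-3.141, 0.0, 0.128]
ft_force: [-0.1, -0.1, -1.6]
finger_gap: 0.268
```

View pics/w7.png

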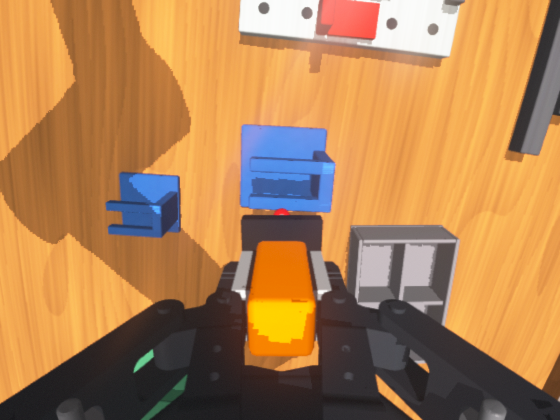

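The probe sits in the grip as it did before, with the ball at (282,212). Lowering it into the fork.

```bash
python3 -m inch '[0,0.1,1.1,40,0, 0,0,0,40,0, 0,0,0,30,0, 0,0,0,20,0, 0,0,0,10,0, 0,0,0,6,0,0,0,0,0,0,0,0,0,0,0]'
```

```text
time: 21.9
position: [484.6, -320.8, 117.1]
tcp_rot: [3.14, -0.001, 0.127]
ft_force: [-1.2, -0.8, -2.3]
finger_gap: 0.267
```

```bash
python3 -m inch '[0,0,0,1.5,0, 0,0,0,1,0,0,0,0,0,0,0,0,0,0,0]'
```

```text
time: 22.3
position: [484.2, -320.5, 113.6]
tcp_rot: [3.141, -0.0, 0.127]
ft_force: [0.7, -0.8, -1.7]
finger_gap: 0.265
```

```bash
python3 -m inch '[0,0,-1,0.7,0, 0,0,0,0.7,0,0,0,0,0,0,0,0,0,0,0]'; python3 -m inch '[0,0,0,0.2,0,0,0,0,0,0]'
```

```text
time: 22.7
position: [484.1, -319.4, 112.2]
tcp_rot: [-3.141, -0.0, 0.127]
ft_force: [-0.4, 1.5, 1.4]
finger_gap: 0.27
time: 22.9
position: [484.1, -319.5, 112.2]
tcp_rot: [3.142, -0.0, 0.127]
ft_force: [-1.1, 1.9, 2.4]
finger_gap: 0.275
```

Seated: same pose as at the pick-up, with the load transferred to the fork. I'll open, rise straight up and check.

```bash
python3 -m inch '[0.4,0,0,0,0,0.7,0,0,0,0,1,0,0,0,0,1,0,0,0,0,1,0,0,0,0,1,0,0,0,0,1,0,0,0,0,1,0,0,0,0]'
python3 -m inch '[1,0,0,-10,0,1,0,0,-30,0,1,0,0,-40,0,1,0,0,-40,0,1,0,0,-30,0,1,0,0,0,0,1,0,0,0,0]'
python3 -m inch '[1,0,0,0,0,1,0,0,0,0,1,0,0,0,0,1,0,0,0,0,1,0,0,0,0]'
python3 - <<'E'
from h import *
im=imaging.get_image("wrist"); s=imaging.get_image("side")
save(np.hstack([cv2.resize(im,(480,360)),cv2.resize(s[100:280,240:400],(320,360))]),'w8.png')
E
```

```text
time: 23.7
position: [484.1, -319.5, 111.9]
tcp_rot: [-3.142, -0.0, 0.127]
ft_force: [-0.1, 0.6, -0.2]
finger_gap: 0.998
time: 24.4
position: [484.1, -319.5, 262.4]
tcp_rot: [3.141, -0.001, 0.127]
ft_force: [-1.1, 0.2, -1.4]
finger_gap: 1.001
time: 24.9
position: [484.1, -319.5, 261.7]
tcp_rot: [-3.141, 0.0, 0.127]
ft_force: [0.8, 0.3, 0.2]
finger_gap: 1.001
```

View pics/w8.png

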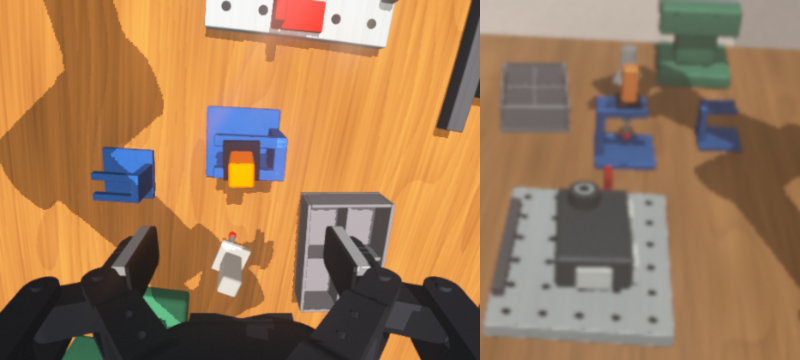

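The probe hangs upright in the fork (orange handle at (240,168) in the wrist view), and the scene looks undisturbed.

```bash
python3 -c "
from cell import env
print(env.finish_job())"
```

```text
the job is handed in; nothing more can be done
None
```

I touched the three pads in order (front right, front left, left end), pressed the spot once, hung the probe back in its stand and handed the job in at about 25 s. I got no verdict.

- **Touches:** each pad was held at about 5 N, measured at the wrist. They put the foot at 0.086 rad to the robot's axes. The three touches agree with the pad positions to about 1.5 mm.
- **Press:** I pressed at about (501.9, 2.2) mm, where the worked-out spot was (501.7, 2.3) mm. Force was about 9 N for over 0.5 s, and contact came at the expected height within 0.5 mm.
- **Return:** the probe was let go at the same tool pose as at the pick-up, within 0.2 mm. The last pictures show it upright in the fork, with the foot, magnet and plate showing no visible change.

No check failed, but two rest on less:
- **Foot not shifted:** I judged this only from the pictures and the low touch forces; I didn't measure it.
- **Flex allowance:** I allowed 0.6 mm for the probe and arm giving under load, estimated from the force readings.

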